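Free the stuck clamp knob and nip up a tyre-pressure sensor

TASK

The knob of the small bench clamp has stuck in its open position: take it by its bar, break it loose with a short firm clockwise twist, then turn it on freely until the jaw has pushed the tyre-pressure sensor against the stop block and holds it snugly. The sensor is plastic, so ease off as soon as you feel the jaw come up against it and do not force the knob further; then let go, leaving the sensor standing and gripped. Work by the knob only, without touching jaw or sensor, and leave the other things on the bench where they are.

Things in the scene. Friction and masses are not known exactly. Their poses are not given: they have to be found in the camera images.
- knob (a joint): The clamp's knob, on a vertical axis. 0 = as found, jaw fully back (end stop); grows in rad as it is turned CLOCKWISE seen from above, to an end stop at 2.6. Stuck at first: it takes up to 0.5 N m (grip the bar firmly), breaking loose by 0.4 rad; from there it turns freely with a steady drag of 0.1 N m, which also keeps it where it is left. One rad moves the jaw 10 mm.
- knob_grip (a point): The point to grip on the knob's axis, in the upright bar of the black knob: bar 56 mm long, 16 mm wide; its top is 10 mm above this point, the round flange under it (52 mm across) 24 mm below. The point's x axis runs along the bar, z up; it turns with the knob. The knob stands on the grey square housing (84 x 84 mm, top 54 mm above the bench).
- clamp: The bench clamp, bolted to the bench: a steel base plate 220 x 100 x 14 mm with the housing on it. Origin on the bench; its x axis points from the knob towards the stop block, z is up. The knob's axis is at x = -73 mm, y = 0. While the hand rests on the knob its drag may act either way round, so judge the nip by the rise above the resting torque read while the knob still turned freely.
- jaw: The clamp's moving jaw, an aluminium block 60 mm wide, 28 mm high, on a ram that comes out of the housing. Origin at the middle of the lower edge of its rubber pushing face, on the base plate's top; x points towards the stop block. It meets resistance between 0.6 and 1.85 rad of the knob; from there each 0.1 rad adds 15 N of push, each 10 N of push 0.1 N m of drag.
- anvil: The fixed stop block, dark steel, 24 x 70 x 30 mm, bolted on the base plate. Origin at the middle of the lower edge of its steel face towards the jaw; x points away from the jaw. In front of that face it carries a rubber facing which stands out by an unknown 2 to 8 mm (it differs from time to time, as does the block's place), so the point where the jaw bites has to be felt.
- sensor: The tyre-pressure sensor standing loose on the base plate between jaw and stop block: a grey plastic body 24 (x, between the jaws) x 44 (y) x 18 mm high with a brass valve stem standing up from it, to 50 mm above its underside. About 40 g. It is crushed at 25 N; a nip of 8 to 12 N is right. Origin at the centre of its underside.
- nut_a: A steel wheel nut, 25 mm across, 30 mm high, standing beside the clamp. Bystander; origin under its centre.
- nut_b: A second wheel nut, the same. Bystander.
- gauge: A black tread-depth gauge lying by the clamp, 85 x 20 x 10 mm with a thin steel probe. Bystander; origin under its centre.
- socket: A dark steel socket, 32 mm across, 60 mm high, upright. Bystander.
- lube: A white spray bottle 64 mm across, 160 mm high. Bystander.
- paste: A grey tub of mounting paste 90 mm across, 80 mm high. Bystander.
- lever: A steel tyre lever 300 x 22 x 8 mm with a rubber grip, lying flat. Bystander.
Things that resemble listed ones, but are neither listed nor needed, are in the scene too. Leave any blue or purple look-alike of the sensor alone. Leave any yellow look-alike of the clamp alone.

How it is judged (in metres and radians):
On the way, in this order (a step that is already met when the one before it is completed fails the run):
1. the knob is broken loose and begins to turn freely (value of joint knob above 0.45 rad), for 0.05 s.
2. the jaw presses the sensor against the stop block (contact force between each of jaw, anvil and sensor above 2 N), for 0.2 s.
At the end, for the whole second after the job is handed in: The sensor stands upright (within 0.1 rad) and at rest between jaw and stop block, pressed by each with more than 2 N, the knob let go (all of step 2 and angle between sensor's own z axis and vertical below 0.1 rad and linear speed of sensor below 0.01 m/s and value of joint knob above 0.5 rad and contact force between the fingers and knob below 0.3 N); the robot touches nothing.
It fails at once if the sensor is crushed (more than 25 N from the jaw) (contact force between jaw and sensor above 25 N).
It fails at once if the robot pushes the sensor or the jaw by hand (contact force between any of the arm, the fingers and sensor above 1 N or contact force between any of the arm, the fingers and jaw above 3 N).
It fails at once if a bystander is shifted by more than 20 mm (distance of any of nut_a, nut_b, gauge, socket, lube, paste, lever from where it was at the start of the episode above 0.02 m).
It also fails if it takes over 64 s, if anything falls off the work surface, if the arm or the gripper's body presses on something with over 40 N, if the wrist force passes 120 N, or if a joint passes its speed limit or range.

ROBOT

A 6-joint arm with a two-finger parallel gripper is mounted at the origin on the work surface. World frame = base frame: x ahead of the robot, y to its left, z up, the work surface at z = 0. Lengths are in mm, angles in degrees, forces in N, time in s.
With the tool pointing down it reaches from about 300 to 850 mm from the base axis. Payload 4.2 kg.
Tool frame: the origin (TCP) lies midway between the tips of the shut fingers; the grasp point (between the pads) lies env.hold_point_z behind it (env.hold_point_z is the distance from the TCP to the grasp point, in mm); z points along the fingers, y is the line along which they close (so a half turn about z gives the same grasp; the last joint's range is limited). The gripper opens to 91 mm and grips with 3 to 60 N. Pads are 32 mm wide; open, the fingers measure 118 mm over their backs; the gripper's body (76 mm by 178 mm) begins 60 mm behind the grasp point.
Start: joints at [71.734, 18.312, 89.639, -0, 72.044, -1.146], TCP at [169.267, 549.538, 213.976] pointing down, gripper open.
Joint ranges: [-177.97, 177.97], [-48.28, 115.42], [12.27, 149.76], [-77.06, 257.06], [2.81, 150.46], [-146.56, 146.56]. Speed limits (degrees/s): [147.25, 147.25, 180, 180, 180, 180].

INTERFACE

Orientations are given as [roll, pitch, yaw] about the fixed x, y, z axes, in that order (R = Rz(yaw) Ry(pitch) Rx(roll)).
In Python, from workcell import env, viewer, spotter gives the robot as it stands.
- The arm moves only by the tool apply_moves, never from a script. Its arguments are lists of equal length, an entry for each row: "delta_pos": the shift along the world's x, y, z normalised to -1 to 1, where 1 is 120 mm, a list of three; "rot": the turn, a rotation vector about the world's x, y, z normalised to -1 to 1, where 1 is 1.5 rad, a list of three; "hand": the opening, from 0 (shut) to 1 (fully open). A call has 1 to 10 rows; each row is the pose to reach, as a shift and turn from the pose commanded when the call began; what a row does not reach only later rows make up. A row lasts 1/12 s, in which the tool goes at most 41.7 mm and 7.16 degrees, less where a joint would pass 70% of its speed; a pose out of reach is approached as far as the arm can. A call with a number of a shift or a turn outside -1 to 1 is refused whole. A call with a gripper value outside its range is refused whole. The fingers move at their own pace and stop on an object; "newtons" is the grip in N (left out, the last holds). Time passes only in rows, so rows that repeat a pose let the fingers close. It gives the time, the measured TCP pose, the force, the opening and the grip force at its end, in the units of the state.
- env.state(): the state, without advancing time (a new reading comes with each control period).
- viewer.grab_frame(name): name is "side" or "top" or "wrist"; returns a dict with "pixels" (480x640x3 uint8, red, green, blue), "camera_matrix" (3x3 intrinsics, pixels), "R" (3x3) and "t" (3): a world point X has camera coordinates R X + t; the wrist camera has in their place "mount" (4x4, takes a point from camera to tool coordinates, whose origin is the TCP and whose axes are the flange's). Camera axes: x right, y down, z forward; pixel columns grow to the right and rows downward; lengths in mm; the calibration is good to about 2 mm. A picture is of the moment at which its call begins: read the wrist's pose just before it. There is no depth.
- env.job_done(): hands the job in; it is judged then, once.
Trained networks look in a picture, given as the dict that the camera call returned (one of the last four; its "shot" number tells which), for a name from the list of things; names that differ only in an ending like _2 or _b are one class to them, and where a whole thing is asked for, a point or a joint stands for the part that bears it (a point fixed in the world has none). Each returns a list of dicts, best first, with "score" (0 to 1); they miss things now and then, are a little off and sometimes report something else, mostly with a low value. They report only what shows in the picture. A call takes as long as a camera call. They do not tell look-alikes from the thing itself.
- spotter.trace(picture, query): "mask" (480x640 bool, what is visible of it) and "box" ([centre column, centre row, width, height] in pixels, round what is visible of it).
- spotter.landmark_of(picture, query): "position" ([column, row] in pixels: a listed point, or the origin of a listed thing).
The state is a dict: "time_s": time; "qpos": joint angles; "qvel": joint speeds; "effort": joint torques, N m; "ee_pos": TCP position; "ee_rot": TCP orientation; "force": force on the tool from outside, world axes, zero at the start; "torque": the same for the moment, N m; "gripper_width": finger opening in mm; "gripper_force": force on a finger pad.
Only numpy, scipy, OpenCV 4.12 (cv2) and the standard library are available. Lean on these libraries where they do the work, as an engineer would, in place of code of your own. Each camera call takes 0.05 s, during which the arm holds its last target. There are 200 camera calls.

## Working session

There is one attempt and no reset: what is moved stays moved. The work goes in short steps, Python scripts to look and compute and a tool call to move; the robot and the scene stay as the last step left them, time stands still between calls to the robot, and variables do not carry over. Pictures are saved under pics/ and viewed, at most 10 in all, crops included, and the job is handed in when it is done.

Besides the shell and the picture viewer there is one more tool, called after "Request:" as name(argument=value, ...) on one line, values as JSON. apply_moves: Moves the arm, as the interface text tells. Its arguments: {"type":"object","properties":{"delta_pos":{"type":"array"},"rot":{"type":"array"},"hand":{"type":"array"},"newtons":{"type":"number"}},"required":["delta_pos","rot","hand"]}

```bash
mkdir -p pics
cat > h.py <<'E'
import numpy as np, cv2, json
from workcell import env, viewer, spotter
def save(p,n): cv2.imwrite('pics/'+n,p["pixels"][:,:,::-1])
def ray(p,uv):
    K=np.array(p["camera_matrix"]);R=np.array(p["R"]);t=np.array(p["t"])
    d=R.T@np.linalg.inv(K)@np.array([uv[0],uv[1],1.]); return -R.T@t,d
def atz(p,uv,z):
    c,d=ray(p,uv); return c+d*(z-c[2])/d[2]
E
python3 - <<'E'
from h import *
print(env.state(), env.hold_point_z)
for n in ("top","side"):
    p=viewer.grab_frame(n); save(p,n+"1.png")
    for q,z in (("knob_grip",86),("clamp",0),("sensor",14),("anvil",14),("jaw",14)):
        for r in spotter.landmark_of(p,q)[:3]:
            print(n,q,round(r["score"],2),np.round(r["position"]),np.round(atz(p,r["position"],z)))
E
```

```text
{'time_s': 0.0, 'qpos': array([ 7.17330374e+01,  1.83518729e+01,  8.97082469e+01,  8.67856355e-04,
        7.20430809e+01, -1.14600097e+00]), 'qvel': array([-0.14438845,  0.02635008,  0.009717  ,  0.03402979, -0.02797061,
       -0.03609573]), 'effort': array([-1.62465796e-03, -4.12478650e+01, -2.31964481e+01,  7.23564718e-02,
        4.60922986e-02, -1.50880983e-04]), 'ee_pos': array([169.1075363 , 549.02919293, 213.10548491]), 'ee_rot': array([-1.79896836e+02, -2.88896379e-03,  1.62878767e+02]), 'force': array([-0.09929439, -0.4282692 ,  0.41188241]), 'torque': array([-0.03372125, -0.01811479, -0.01956464]), 'gripper_force': 0.0, 'gripper_width': 91.17588030248771} 18.8
top knob_grip 0.97 [447. 312.] [ 352. -325.   86.]
top knob_grip 0.96 [336. 219.] [ 580. -115.   86.]
top knob_grip 0.3 [267. 196.] [647.  34.  86.]
top clamp 0.97 [407. 322.] [ 343. -253.    0.]
top clamp 0.89 [300. 225.] [596. -34.   0.]
top clamp 0.27 [500. 226.] [ 544. -505.    0.]
top sensor 0.74 [333. 299.] [412. -91.  14.]
top sensor 0.64 [293. 226.] [591. -16.  14.]
top sensor 0.59 [222. 235.] [587. 151.  14.]
top anvil 0.7 [287. 228.] [588.  -3.  14.]
top anvil 0.56 [435. 192.] [ 638. -361.   14.]
top jaw 0.86 [303. 226.] [589. -39.  14.]
top jaw 0.67 [406. 319.] [ 351. -251.   14.]
side knob_grip 0.72 [349. 238.] [ 579. -103.   86.]
side knob_grip 0.59 [357. 355.] [ 344. -326.   86.]
side clamp 0.86 [333. 354.] [ 344. -257.    0.]
side clamp 0.61 [332. 248.] [580. -46.   0.]
side clamp 0.27 [466. 356.] [ 543. -489.    0.]
side sensor 0.72 [280. 209.] [579. 154.  14.]
side sensor 0.48 [326. 238.] [584. -19.  14.]
side sensor 0.48 [296. 295.] [397. -86.  14.]
side anvil 0.66 [323. 230.] [602.   7.  14.]
side anvil 0.34 [250. 164.] [650. 361.  14.]
side jaw 0.65 [331. 240.] [588. -34.  14.]
```

View pics/top1.png

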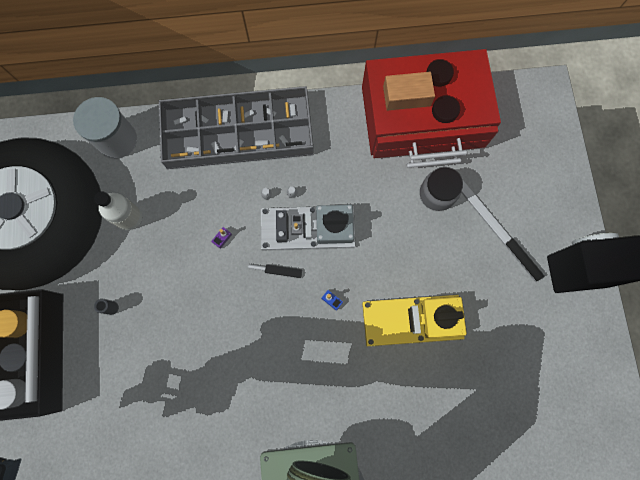

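Run:
```python
import cv2
a=cv2.imread('pics/top1.png')[170:270,230:390]; b=cv2.imread('pics/side1.png')[180:300,240:420]
cv2.imwrite('pics/crop1.png',cv2.vconcat([cv2.resize(a,(480,300),interpolation=2),cv2.resize(b,(480,300),interpolation=2)]))
```

```text
(no output)
```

View pics/crop1.png

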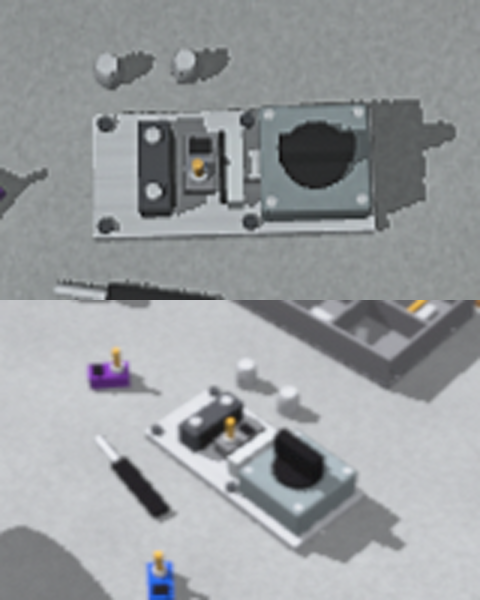

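The candidates are the grey clamp (top pixel 308,227; knob 336,219), the yellow look-alike clamp (415,320; knob 447,312), and the blue and purple look-alike sensors (335,299 and 222,237). By the description it's the grey clamp. The crop confirms it: black knob on a grey housing, with the grey sensor and its brass stem in between. Knob is at about (580,-112), and the bar runs roughly along the clamp's axis. I'll move over it with the wrist camera.

Request:
apply_moves(delta_pos=[[0.6,-1,0.4],[0.6,-1,0.4],[0.6,-1,0.4],[0.6,-1,0.4]], rot=[[0,0,-0.3],[0,0,-0.3],[0,0,-0.3],[0,0,-0.3]], hand=[1,1,1,1])

```text
time_s: 0.93
ee_pos: [242.6, 427.0, 263.5]
ee_rot: [179.9, 0.1, 136.7]
force: [-0.3, 0.8, -0.3]
gripper_width: 91.2
gripper_force: 0.0
```

Request:
apply_moves(delta_pos=[[0.6,-1,0],[0.6,-1,0],[0.6,-1,0],[0.6,-1,0]], rot=[[0,0,-0.3],[0,0,-0.3],[0,0,-0.3],[0,0,-0.3]], hand=[1,1,1,1])

```text
time_s: 1.27
ee_pos: [314.7, 305.6, 262.3]
ee_rot: [179.9, 0.1, 110.8]
force: [-0.7, 0.5, 0.9]
gripper_width: 91.1
gripper_force: 0.0
```

Request:
apply_moves(delta_pos=[[0.6,-1,0],[0.6,-1,0],[0.6,-1,0],[0.6,-1,0]], rot=[[0,0,-0.25],[0,0,-0.25],[0,0,-0.25],[0,0,-0.25]], hand=[0.7,0.7,0.7,0.7])

```text
time_s: 1.6
ee_pos: [387.0, 185.8, 262.3]
ee_rot: [179.9, 0.1, 89.4]
force: [-0.8, 0.3, 0.6]
gripper_width: 67.4
gripper_force: 0.0
```

Request:
apply_moves(delta_pos=[[0.6,-1,0],[0.6,-1,0],[0.6,-1,0],[0.6,-1,0]], rot=[[0,0,0],[0,0,0],[0,0,0],[0,0,0]], hand=[0.6,0.6,0.6,0.6])

```text
time_s: 1.93
ee_pos: [459.4, 65.6, 262.1]
ee_rot: [179.9, 0.1, 89.6]
force: [0.3, 0.8, -0.2]
gripper_width: 54.5
gripper_force: 0.0
```

Request:
apply_moves(delta_pos=[[0.6,-1,0],[0.6,-1,0],[0.6,-1,0],[0.6,-1,0],[0.6,-1,0],[0.6,-1,0]], rot=[[0,0,0],[0,0,0],[0,0,0],[0,0,0],[0,0,0],[0,0,0]], hand=[0.5,0.5,0.5,0.5,0.5,0.5])

```text
time_s: 2.43
ee_pos: [529.0, -50.5, 261.6]
ee_rot: [-179.9, -0.1, 89.7]
force: [-0.5, -0.5, -0.1]
gripper_width: 45.6
gripper_force: 0.0
```

```bash
cat >> h.py <<'E'
from scipy.spatial.transform import Rotation as Ro
def wrist():
    s=env.state(); p=dict(viewer.grab_frame("wrist")); M=np.array(p["mount"])
    T=np.eye(4);T[:3,:3]=Ro.from_euler('xyz',s["ee_rot"],degrees=True).as_matrix();T[:3,3]=s["ee_pos"]
    W=np.linalg.inv(T@M); q=dict(p); q["R"]=W[:3,:3]; q["t"]=W[:3,3]; return p,q
E
python3 - <<'E'
from h import *
p,q=wrist(); save(p,"w1.png"); print(p["mount"])
for k,z in (("knob_grip",86),("clamp",0),("sensor",14),("anvil",14),("jaw",14)):
    for r in spotter.landmark_of(p,k)[:2]: print(k,round(r["score"],2),np.round(r["position"]),np.round(atz(q,r["position"],z),1))
E
```

```text
[[-1.68340187e-04 -9.57621929e-01 -2.88028147e-01  8.10364097e+01]
 [ 9.99999926e-01 -2.60896621e-04  2.82958982e-04 -5.23718009e-01]
 [-3.46113296e-04 -2.88028078e-01  9.57621902e-01 -1.71737858e+02]
 [ 0.00000000e+00  0.00000000e+00  0.00000000e+00  1.00000000e+00]]
knob_grip 0.71 [370. 271.] [ 577.  -113.3   86. ]
clamp 0.76 [371. 190.] [586.3 -38.    0. ]
sensor 0.96 [377. 179.] [591.3 -22.5  14. ]
sensor 0.8 [236. 229.] [415.3 -84.8  14. ]
anvil 0.77 [375. 160.] [5.879e+02 2.000e-01 1.400e+01]
jaw 0.91 [372. 191.] [586.  -37.4  14. ]
```

View pics/w1.png

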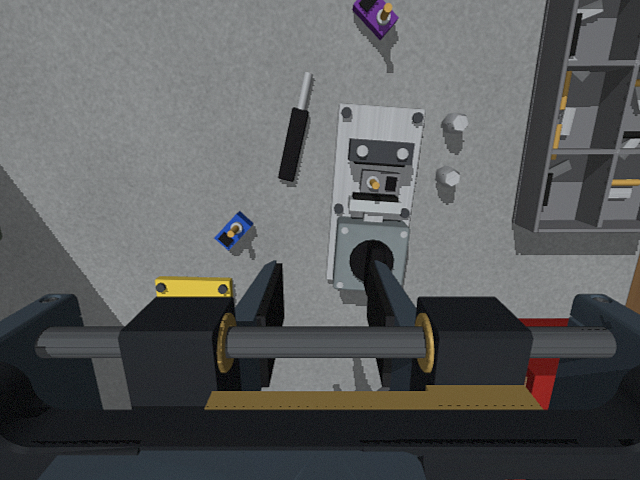

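The wrist view shows the grey clamp at (375,200), with the knob at (371,260) partly behind a finger. The sensor is at (375,182) and the stop at (380,150). I'll shift for a clear view of the bar.

Request:
apply_moves(delta_pos=[[0.41,-0.95,-0.2],[0.41,-0.95,-0.2],[0.41,-0.95,-0.2],[0.41,-0.95,-0.2],[0.41,-0.95,-0.2],[0.41,-0.95,-0.2]], rot=[[0,0,0],[0,0,0],[0,0,0],[0,0,0],[0,0,0],[0,0,0]], hand=[0.5,0.5,0.5,0.5,0.5,0.5])

```text
time_s: 3.23
ee_pos: [578.1, -163.6, 237.9]
ee_rot: [-180.0, -0.1, 89.8]
force: [0.4, 0.3, 0.2]
gripper_width: 45.3
gripper_force: 0.0
```

Run:
```python
from h import *
p,q=wrist(); print(env.state()["ee_pos"])
for k,z in (("knob_grip",86),("clamp",0),("sensor",14),("anvil",14),("jaw",14)):
    for r in spotter.landmark_of(p,k)[:2]: print(k,round(r["score"],2),np.round(r["position"]),np.round(atz(q,r["position"],z),1))
r=spotter.landmark_of(p,"knob_grip")[0]["position"]; u,v=map(int,r)
c=p["pixels"][max(0,v-75):v+75,max(0,u-100):u+100,::-1]
g=np.clip(c.astype(float)*1.8,0,255).astype('uint8')
cv2.imwrite('pics/w2.png',cv2.resize(g,None,fx=4,fy=4,interpolation=2)); print(u,v)
```

```text
[ 578.12775199 -163.15357487  238.36153908]
knob_grip 0.62 [118. 364.] [ 347.4 -325.9   86. ]
knob_grip 0.6 [329. 169.] [ 581.3 -113.6   86. ]
clamp 0.93 [334.  90.] [587.8 -36.4   0. ]
clamp 0.81 [144. 274.] [ 344.2 -254.5    0. ]
sensor 0.85 [340.  74.] [594.2 -22.2  14. ]
sensor 0.85 [178. 140.] [414.3 -89.2  14. ]
anvil 0.68 [333.  52.] [586.7  -1.2  14. ]
jaw 0.91 [142. 275.] [ 348.6 -250.5   14. ]
jaw 0.61 [332.  92.] [585.1 -39.9  14. ]
118 363
```

View pics/w2.png

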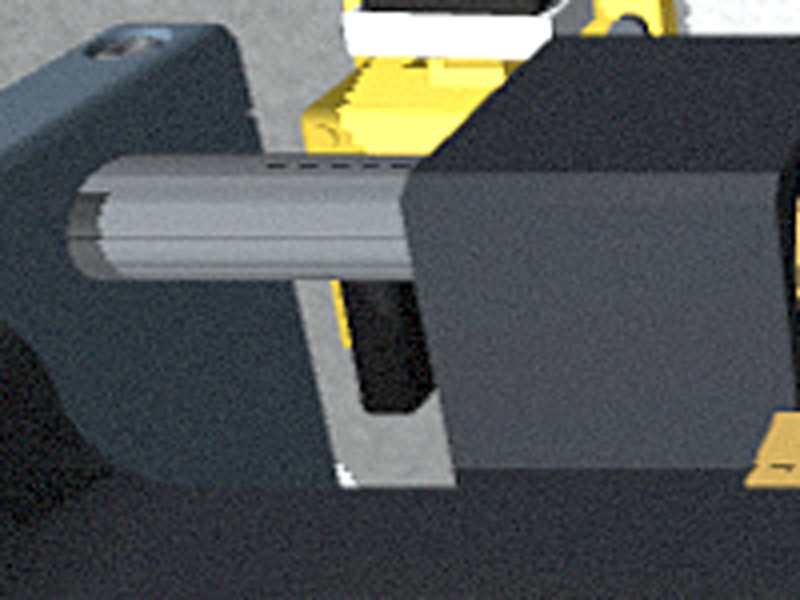

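That crop is the yellow look-alike. I need the knob at (329,169).

Run:
```python
from h import *
p,q=wrist(); save(p,"w3full.png"); u,v=329,169
c=p["pixels"][v-56:v+56,u-75:u+75,::-1]
g=(255*(c/255.)**0.45).astype('uint8')
cv2.imwrite('pics/w3.png',cv2.resize(g,None,fx=5,fy=5,interpolation=2))
```

```text
(no output)
```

View pics/w3.png

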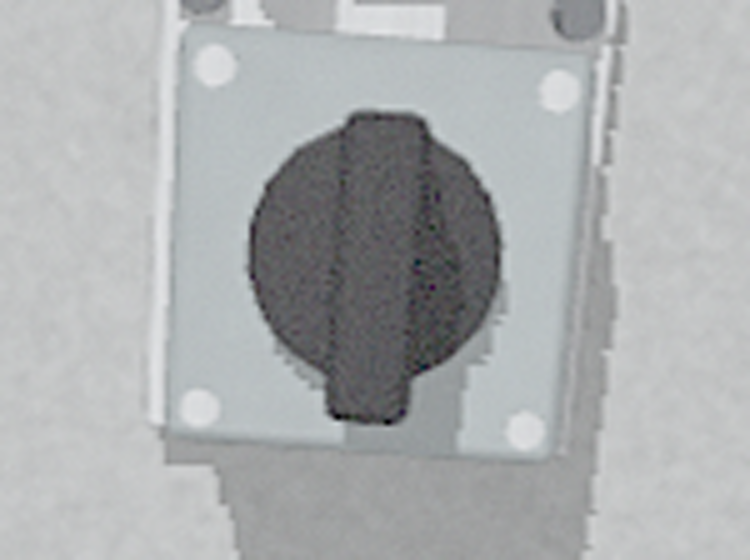

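The bar's top face runs from crop (388,115) to (368,420), so nearly along the clamp axis.

Run:
```python
from h import *
p,q=wrist()
print(env.state()["ee_pos"],env.state()["torque"])
f=lambda x,y:(x/5+254-.5,y/5+113-.5)
for z in (88,92,96,100,104):
    a=atz(q,f(388,115),z); b=atz(q,f(368,421),z); d=a-b
    print(z,np.round((a+b)/2,1),np.linalg.norm(d),np.degrees(np.arctan2(d[1],d[0])))
h=[atz(q,f(*c),54) for c in ((187,28),(588,50),(165,432),(552,458))]
print(np.mean(h,0),[np.linalg.norm(h[i]-h[j]) for i,j in((0,1),(0,2),(2,3),(1,3))], h)
# flange center
fl=[atz(q,f(*c),62) for c in ((248,250),(500,250))]; print(fl)
```

```text
[ 578.42155982 -163.99532743  238.30871531] [-0.1153309   0.03404196 -0.01754699]
88 [ 581.9 -112.3   88. ] 55.76177636589336 86.25813087899353
92 [ 581.8 -111.9   92. ] 55.06937650821275 86.25813087899346
96 [ 581.8 -111.6   96. ] 54.37697665053215 86.25813087899348
100 [ 581.7 -111.2  100. ] 53.68457679285157 86.25813087899354
104 [ 581.7 -110.8  104. ] 52.99217693517098 86.25813087899346
[ 581.28510572 -110.80387164   54.        ] [np.float64(79.07732179174971), np.float64(80.54380574630197), np.float64(81.65051252357691), np.float64(81.82431074590936)] [array([544.73781005, -68.18191544,  54.        ]), array([623.69908913, -72.46434789,  54.        ]), array([ 537.62774513, -148.41128426,   54.        ]), array([ 619.07577859, -154.157939  ,   54.        ])]
[array([ 556.332103  , -110.34778272,   62.        ]), array([ 606.51829474, -110.46697043,   62.        ])]
```

Request:
apply_moves(delta_pos=[[0.028,0.436,-0.4],[0.028,0.436,-0.8],[0.028,0.436,-0.8],[0.028,0.436,-0.8]], rot=[[0,0,-0.041],[0,0,-0.041],[0,0,-0.041],[0,0,-0.041]], hand=[0.5,0.5,0.5,0.5])

```text
time_s: 4.02
ee_pos: [577.6, -109.6, 136.2]
ee_rot: [-179.3, -0.1, 86.4]
force: [-0.8, 0.4, -0.4]
gripper_width: 45.3
gripper_force: 0.0
```

Request:
apply_moves(delta_pos=[[0,0,-0.2],[0,0,-0.4],[0,0,-0.5],[0,0,-0.6],[0,0,-0.61],[0,0,-0.61],[0,0,-0.61]], rot=[[0,0,0],[0,0,0],[0,0,0],[0,0,0],[0,0,0],[0,0,0],[0,0,0]], hand=[0.5,0.5,0.5,0.5,0.5,0.5,0.5])

```text
time_s: 4.6
ee_pos: [583.0, -112.8, 70.4]
ee_rot: [179.8, 0.0, 86.3]
force: [-0.3, 0.0, 0.4]
gripper_width: 45.4
gripper_force: 0.0
```

```bash
python3 -c "
from h import *
s=env.state(); print(s['ee_pos'],s['ee_rot'],s['force'],s['torque'])"
```

```text
[ 583.0160525  -112.76003807   70.42062975] [1.79838810e+02 2.88824404e-02 8.62879812e+01] [-0.27049014  0.02378645  0.44901964] [-0.10747136  0.04946996 -0.02995596]
```

Request:
apply_moves(delta_pos=[[0,0,-0.01],[0,0,-0.01],[0,0,-0.01],[0,0,-0.01],[0,0,-0.01],[0,0,-0.01],[0,0,-0.01],[0,0,-0.01]], rot=[[0,0,0],[0,0,0],[0,0,0],[0,0,0],[0,0,0],[0,0,0],[0,0,0],[0,0,0]], hand=[0,0,0,0,0,0,0,0], newtons=50)

```text
time_s: 5.27
ee_pos: [582.0, -112.1, 67.9]
ee_rot: [180.0, -0.0, 86.2]
force: [-1.1, 0.3, 2.8]
gripper_width: 15.9
gripper_force: 50.0
```

```bash
cat > s.py <<'E'
from h import *
s=env.state(); print(s['time_s'],s['ee_pos'].round(1),s['ee_rot'].round(2),s['force'].round(1),s['torque'].round(3),s['effort'][5].round(3),s['gripper_width'].round(1),s['gripper_force'],s['qpos'].round(1))
E
python3 s.py
```

```text
Traceback (most recent call last):
  File "s.py", line 2, in <module>
    s=env.state(); print(s['time_s'],s['ee_pos'].round(1),s['ee_rot'].round(2),s['force'].round(1),s['torque'].round(3),s['effort'][5].round(3),s['gripper_width'].round(1),s['gripper_force'],s['qpos'].round(1))
                                                                                                                                                ^^^^^^^^^^^^^^^^^^^^^^^^
AttributeError: 'float' object has no attribute 'round'
```

Request:
apply_moves(delta_pos=[[0,0,0],[0,0,0],[0,0,0],[0,0,0],[0,0,0],[0,0,0],[0,0,0],[0,0,0]], rot=[[0,0,-0.06],[0,0,-0.12],[0,0,-0.18],[0,0,-0.24],[0,0,-0.3],[0,0,-0.34],[0,0,-0.34],[0,0,-0.34]], hand=[0,0,0,0,0,0,0,0])

```text
time_s: 5.93
ee_pos: [581.4, -112.0, 67.9]
ee_rot: [-180.0, 0.0, 57.2]
force: [-3.1, 0.8, 6.1]
gripper_width: 15.7
gripper_force: 50.0
```

```bash
sed -i "s/s\['gripper_width'\].round(1)/round(s['gripper_width'],1)/" s.py; python3 s.py
```

```text
5.9333 [ 581.4 -112.    67.9] [-1.7996e+02  2.0000e-02  5.7210e+01] [-3.1  0.8  6.1] [-0.013  0.63  -0.109] -0.045 15.7 49.98482644557953 [-12.   27.   98.8  -0.   54.3  20.8]
```

Request:
apply_moves(delta_pos=[[0,0,0],[0,0,0],[0,0,0],[0,0,0]], rot=[[0,0,-0.007],[0,0,-0.014],[0,0,-0.021],[0,0,-0.028]], hand=[0,0,0,0])

```text
time_s: 6.27
ee_pos: [581.3, -112.0, 67.8]
ee_rot: [-179.9, 0.0, 54.8]
force: [-2.9, 0.7, 5.4]
gripper_width: 15.8
gripper_force: 50.0
```

```bash
python3 s.py
```

```text
6.2667 [ 581.3 -112.    67.8] [-1.7995e+02  3.0000e-02  5.4790e+01] [-2.9  0.7  5.4] [0.081 0.599 0.043] 0.011 15.8 49.995810985565186 [-12.   27.   98.8  -0.   54.3  23.2]
```

Request:
apply_moves(delta_pos=[[0,0,0],[0,0,0],[0,0,0],[0,0,0]], rot=[[0,0,-0.007],[0,0,-0.014],[0,0,-0.021],[0,0,-0.028]], hand=[0,0,0,0])

```text
time_s: 6.6
ee_pos: [581.3, -111.9, 67.9]
ee_rot: [-179.9, 0.0, 52.4]
force: [-2.5, 1.3, 5.2]
gripper_width: 15.8
gripper_force: 50.0
```

```bash
python3 s.py
```

```text
6.6 [ 581.3 -111.9   67.9] [-1.7995e+02  3.0000e-02  5.2390e+01] [-2.5  1.3  5.2] [0.191 0.628 0.151] 0.011 15.8 49.99579668045044 [-12.   27.   98.8  -0.   54.3  25.6]
```

Request:
apply_moves(delta_pos=[[0,0,0],[0,0,0],[0,0,0],[0,0,0]], rot=[[0,0,-0.007],[0,0,-0.014],[0,0,-0.021],[0,0,-0.028]], hand=[0,0,0,0])

```text
time_s: 6.93
ee_pos: [581.2, -111.9, 67.9]
ee_rot: [-179.9, 0.0, 50.0]
force: [-3.6, 1.2, 5.0]
gripper_width: 16.0
gripper_force: 50.0
```

```bash
python3 s.py
```

```text
6.9333 [ 581.2 -111.9   67.9] [-1.7994e+02  4.0000e-02  4.9980e+01] [-3.6  1.2  5. ] [0.079 0.65  0.143] 0.011 16.0 49.99579310417175 [-12.   27.   98.8  -0.   54.3  28. ]
```

Request:
apply_moves(delta_pos=[[0,0,0],[0,0,0],[0,0,0],[0,0,0]], rot=[[0,0,-0.007],[0,0,-0.014],[0,0,-0.021],[0,0,-0.028]], hand=[0,0,0,0])

```text
time_s: 7.27
ee_pos: [581.2, -111.8, 67.8]
ee_rot: [-179.9, 0.0, 47.6]
force: [-3.0, 1.2, 5.9]
gripper_width: 15.9
gripper_force: 50.0
```

```bash
python3 s.py
```

```text
7.2667 [ 581.2 -111.8   67.8] [-1.7994e+02  4.0000e-02  4.7570e+01] [-3.   1.2  5.9] [0.139 0.655 0.143] 0.011 15.9 49.995882511138916 [-12.   27.   98.8  -0.   54.3  30.4]
```

Request:
apply_moves(delta_pos=[[0,0,0],[0,0,0],[0,0,0],[0,0,0]], rot=[[0,0,-0.006],[0,0,-0.012],[0,0,-0.018],[0,0,-0.024]], hand=[0,0,0,0])

```text
time_s: 7.6
ee_pos: [581.1, -111.8, 67.8]
ee_rot: [-179.9, 0.0, 45.5]
force: [-3.7, 0.5, 5.9]
gripper_width: 16.1
gripper_force: 50.0
```

```bash
python3 s.py
```

```text
7.6 [ 581.1 -111.8   67.8] [-1.7993e+02  4.0000e-02  4.5510e+01] [-3.7  0.5  5.9] [0.177 0.708 0.092] 0.025 16.1 49.99586462974548 [-12.   27.   98.8   0.   54.3  32.5]
```

Request:
apply_moves(delta_pos=[[0,0,0],[0,0,0],[0,0,0],[0,0,0]], rot=[[0,0,-0.006],[0,0,-0.012],[0,0,-0.018],[0,0,-0.024]], hand=[0,0,0,0])

```text
time_s: 7.93
ee_pos: [581.1, -111.8, 67.8]
ee_rot: [-179.9, 0.0, 43.4]
force: [-3.1, 2.5, 6.0]
gripper_width: 15.6
gripper_force: 50.0
```

```bash
python3 s.py
```

```text
7.9333 [ 581.1 -111.8   67.8] [-1.7993e+02  5.0000e-02  4.3450e+01] [-3.1  2.5  6. ] [0.165 0.692 0.103] 0.025 15.6 49.99574840068817 [-12.   27.   98.8   0.   54.3  34.5]
```

Request:
apply_moves(delta_pos=[[0,0,0],[0,0,0],[0,0,0],[0,0,0]], rot=[[0,0,-0.006],[0,0,-0.012],[0,0,-0.018],[0,0,-0.024]], hand=[0,0,0,0])

```text
time_s: 8.27
ee_pos: [581.1, -111.8, 67.8]
ee_rot: [-179.9, 0.0, 41.4]
force: [-3.2, 1.3, 5.9]
gripper_width: 15.8
gripper_force: 50.0
```

```bash
python3 s.py
```

```text
8.2667 [ 581.1 -111.8   67.8] [-1.7993e+02  5.0000e-02  4.1390e+01] [-3.2  1.3  5.9] [0.187 0.743 0.112] 0.025 15.8 49.99583959579468 [-12.   27.   98.8   0.   54.3  36.6]
```

Request:
apply_moves(delta_pos=[[0,0,0],[0,0,0],[0,0,0],[0,0,0]], rot=[[0,0,-0.006],[0,0,-0.012],[0,0,-0.018],[0,0,-0.024]], hand=[0,0,0,0])

```text
time_s: 8.6
ee_pos: [581.1, -111.7, 67.9]
ee_rot: [-179.9, 0.1, 39.3]
force: [-3.4, 2.7, 5.9]
gripper_width: 16.0
gripper_force: 50.0
```

```bash
python3 s.py
```

```text
8.6 [ 581.1 -111.7   67.9] [-1.7993e+02  5.0000e-02  3.9320e+01] [-3.4  2.7  5.9] [0.209 0.714 0.105] 0.025 16.0 49.99592363834381 [-12.   27.   98.8   0.   54.3  38.7]
```

Request:
apply_moves(delta_pos=[[0,0,0],[0,0,0],[0,0,0],[0,0,0]], rot=[[0,0,-0.006],[0,0,-0.012],[0,0,-0.018],[0,0,-0.024]], hand=[0,0,0,0])

```text
time_s: 8.93
ee_pos: [581.0, -111.7, 67.8]
ee_rot: [-179.9, 0.1, 37.3]
force: [-4.3, 1.7, 6.4]
gripper_width: 15.9
gripper_force: 50.0
```

```bash
python3 s.py
```

```text
8.9333 [ 581.  -111.7   67.8] [-1.7992e+02  5.0000e-02  3.7260e+01] [-4.3  1.7  6.4] [0.248 0.745 0.111] 0.025 15.9 49.99603450298309 [-12.   27.   98.8   0.   54.3  40.7]
```

Request:
apply_moves(delta_pos=[[0,0,0],[0,0,0],[0,0,0],[0,0,0]], rot=[[0,0,-0.006],[0,0,-0.012],[0,0,-0.018],[0,0,-0.024]], hand=[0,0,0,0])

```text
time_s: 9.27
ee_pos: [581.0, -111.7, 67.8]
ee_rot: [-179.9, 0.1, 35.2]
force: [-3.7, 1.3, 6.4]
gripper_width: 16.0
gripper_force: 50.0
```

```bash
python3 s.py
```

```text
9.2667 [ 581.  -111.7   67.8] [-1.7992e+02  6.0000e-02  3.5190e+01] [-3.7  1.3  6.4] [0.238 0.781 0.074] 0.025 16.0 49.99594688415527 [-12.   27.   98.8   0.   54.3  42.8]
```

Request:
apply_moves(delta_pos=[[0,0,0],[0,0,0],[0,0,0],[0,0,0]], rot=[[0,0,-0.006],[0,0,-0.012],[0,0,-0.018],[0,0,-0.024]], hand=[0,0,0,0])

```text
time_s: 9.6
ee_pos: [581.0, -111.6, 67.9]
ee_rot: [-179.9, 0.1, 33.1]
force: [-3.1, 1.9, 6.1]
gripper_width: 15.4
gripper_force: 50.0
```

```bash
python3 s.py
```

```text
9.6 [ 581.  -111.6   67.9] [-1.7991e+02  6.0000e-02  3.3130e+01] [-3.1  1.9  6.1] [0.317 0.701 0.102] 0.025 15.4 49.99593257904053 [-12.   27.   98.8   0.   54.3  44.9]
```

Request:
apply_moves(delta_pos=[[0,0,0],[0,0,0],[0,0,0],[0,0,0]], rot=[[0,0,-0.006],[0,0,-0.012],[0,0,-0.018],[0,0,-0.024]], hand=[0,0,0,0])

```text
time_s: 9.93
ee_pos: [580.9, -111.6, 67.8]
ee_rot: [-179.9, 0.1, 31.1]
force: [-3.3, 1.6, 6.2]
gripper_width: 16.0
gripper_force: 50.0
```

```bash
python3 s.py
```

```text
9.9333 [ 580.9 -111.6   67.8] [-1.7991e+02  7.0000e-02  3.1070e+01] [-3.3  1.6  6.2] [0.271 0.745 0.086] 0.025 16.0 49.995970129966736 [-12.   27.   98.8   0.   54.3  46.9]
```

Request:
apply_moves(delta_pos=[[0,0,0],[0,0,0],[0,0,0],[0,0,0]], rot=[[0,0,-0.006],[0,0,-0.012],[0,0,-0.018],[0,0,-0.024]], hand=[0,0,0,0])

```text
time_s: 10.27
ee_pos: [580.9, -111.6, 67.9]
ee_rot: [-179.9, 0.1, 29.0]
force: [-3.7, 1.6, 5.5]
gripper_width: 15.4
gripper_force: 50.0
```

```bash
python3 s.py
```

```text
10.2667 [ 580.9 -111.6   67.9] [-1.7991e+02  7.0000e-02  2.9010e+01] [-3.7  1.6  5.5] [0.302 0.854 0.13 ] 0.025 15.4 49.996018409729004 [-12.   27.   98.8   0.   54.3  49. ]
```

Request:
apply_moves(delta_pos=[[0,0,0],[0,0,0],[0,0,0],[0,0,0]], rot=[[0,0,-0.006],[0,0,-0.012],[0,0,-0.018],[0,0,-0.024]], hand=[0,0,0,0])

```text
time_s: 10.6
ee_pos: [580.9, -111.5, 67.8]
ee_rot: [-179.9, 0.1, 26.9]
force: [-4.0, 1.4, 6.4]
gripper_width: 15.6
gripper_force: 50.0
```

```bash
python3 s.py
```

```text
10.6 [ 580.9 -111.5   67.8] [-1.7991e+02  8.0000e-02  2.6940e+01] [-4.   1.4  6.4] [0.343 0.748 0.054] 0.025 15.6 49.996007680892944 [-12.   27.   98.8   0.   54.3  51. ]
```

Request:
apply_moves(delta_pos=[[0,0,0],[0,0,0],[0,0,0],[0,0,0]], rot=[[0,0,-0.006],[0,0,-0.012],[0,0,-0.018],[0,0,-0.024]], hand=[0,0,0,0])

```text
time_s: 10.93
ee_pos: [580.9, -111.5, 67.8]
ee_rot: [-179.9, 0.1, 24.9]
force: [-3.7, 3.1, 5.9]
gripper_width: 16.2
gripper_force: 50.0
```

```bash
python3 s.py
```

```text
10.9333 [ 580.9 -111.5   67.8] [-1.7991e+02  8.0000e-02  2.4880e+01] [-3.7  3.1  5.9] [0.368 0.827 0.179] 0.025 16.2 49.996095299720764 [-12.   27.   98.8   0.   54.4  53.1]
```

```bash
cat > a.py <<'E'
from h import *
L=[]
for i in range(6):
    viewer.grab_frame("wrist"); s=env.state(); L.append([s['torque'][2],s['effort'][5],s['ee_rot'][2]])
print(np.mean(L,0).round(3),np.array(L)[:,0].round(3))
E
python3 a.py
```

```text
[-1.7000e-02  2.0000e-03  2.4873e+01] [ 0.047 -0.012 -0.035 -0.027 -0.042 -0.034]
```

Request:
apply_moves(delta_pos=[[0,0,0],[0,0,0],[0,0,0]], rot=[[0,0,-0.006],[0,0,-0.012],[0,0,-0.018]], hand=[0,0,0])

```text
time_s: 11.48
ee_pos: [580.9, -111.4, 67.9]
ee_rot: [-179.9, 0.1, 23.3]
force: [-3.3, 2.2, 6.3]
gripper_width: 16.1
gripper_force: 50.0
```

```bash
python3 a.py
```

```text
[-2.4000e-02  1.0000e-03  2.3323e+01] [ 0.008 -0.052  0.013 -0.043 -0.    -0.069]
```

Request:
apply_moves(delta_pos=[[0,0,0],[0,0,0],[0,0,0]], rot=[[0,0,-0.006],[0,0,-0.012],[0,0,-0.018]], hand=[0,0,0])

```text
time_s: 12.03
ee_pos: [580.9, -111.4, 67.9]
ee_rot: [-179.9, 0.1, 21.8]
force: [-3.7, 2.9, 7.1]
gripper_width: 15.7
gripper_force: 50.0
```

```bash
python3 s.py; python3 a.py
```

```text
12.0333 [ 580.9 -111.4   67.9] [-1.799e+02  9.000e-02  2.178e+01] [-3.7  2.9  7.1] [0.354 0.808 0.083] 0.025 15.7 49.99610424041748 [-12.   27.   98.8   0.   54.4  56.2]
[-2.3000e-02  1.0000e-03  2.1777e+01] [ 0.044 -0.055 -0.035  0.046 -0.078 -0.057]
```

Request:
apply_moves(delta_pos=[[0,0,0],[0,0,0],[0,0,0]], rot=[[0,0,-0.006],[0,0,-0.012],[0,0,-0.018]], hand=[0,0,0])

```text
time_s: 12.58
ee_pos: [580.8, -111.4, 67.8]
ee_rot: [-179.9, 0.1, 20.2]
force: [-3.7, 3.2, 6.4]
gripper_width: 15.5
gripper_force: 50.0
```

```bash
python3 s.py; python3 a.py
```

```text
12.5833 [ 580.8 -111.4   67.8] [-1.799e+02  9.000e-02  2.024e+01] [-3.7  3.2  6.4] [0.403 0.823 0.153] 0.048 15.5 49.997432827949524 [-12.   27.   98.8   0.   54.4  57.8]
[1.3000e-02 2.4000e-02 2.0234e+01] [ 0.162 -0.042 -0.    -0.005 -0.025 -0.011]
```

Request:
apply_moves(delta_pos=[[0,0,0],[0,0,0],[0,0,0]], rot=[[0,0,-0.006],[0,0,-0.012],[0,0,-0.018]], hand=[0,0,0])

```text
time_s: 13.13
ee_pos: [580.8, -111.4, 67.8]
ee_rot: [-179.9, 0.1, 18.7]
force: [-4.0, 2.3, 7.0]
gripper_width: 15.7
gripper_force: 50.0
```

```bash
python3 s.py; python3 a.py
```

```text
13.1333 [ 580.8 -111.4   67.8] [-1.799e+02  9.000e-02  1.870e+01] [-4.   2.3  7. ] [0.417 0.781 0.2  ] 0.084 15.7 49.999895095825195 [-12.   27.   98.8   0.   54.4  59.3]
[ 0.036  0.06  18.693] [ 0.083  0.063  0.014  0.017 -0.04   0.08 ]
```

The J6 effort is clean: its resting value rose 0.001 → 0.024 → 0.060, so the jaw is pushing at about 6 N. One small step more gives about 10 N.

Request:
apply_moves(delta_pos=[[0,0,0],[0,0,0],[0,0,0]], rot=[[0,0,-0.005],[0,0,-0.01],[0,0,-0.015]], hand=[0,0,0])

```text
time_s: 13.68
ee_pos: [580.8, -111.3, 67.9]
ee_rot: [-179.9, 0.1, 17.4]
force: [-3.8, 2.8, 6.3]
gripper_width: 15.5
gripper_force: 50.0
```

```bash
python3 s.py; python3 a.py
```

```text
13.6833 [ 580.8 -111.3   67.9] [-1.7991e+02  1.0000e-01  1.7420e+01] [-3.8  2.8  6.3] [0.447 0.78  0.176] 0.128 15.5 50.00202834606171 [-12.   27.   98.8   0.   54.4  60.6]
[ 0.104  0.107 17.416] [0.124 0.093 0.138 0.067 0.127 0.074]
```

About 10 N. Now I let go and lift straight up.

Request:
apply_moves(delta_pos=[[0,0,0],[0,0,0],[0,0,0],[0,0,0],[0,0,0],[0,0,0]], rot=[[0,0,0],[0,0,0],[0,0,0],[0,0,0],[0,0,0],[0,0,0]], hand=[0.25,0.4,0.4,0.4,0.4,0.4])

```text
time_s: 14.48
ee_pos: [581.9, -112.2, 67.4]
ee_rot: [180.0, 0.0, 17.3]
force: [-0.4, -1.1, -0.4]
gripper_width: 36.5
gripper_force: 0.0
```

Request:
apply_moves(delta_pos=[[0,0,0.1],[0,0,0.3],[0,0,0.5],[0,0,0.7],[0,0,0.9],[0,0,1],[0,0,1],[0,0,1]], rot=[[0,0,0],[0,0,0],[0,0,0],[0,0,0],[0,0,0],[0,0,0],[0,0,0],[0,0,0]], hand=[0.4,0.4,0.4,0.4,0.4,0.4,0.4,0.4])

```text
time_s: 15.15
ee_pos: [581.9, -112.2, 187.8]
ee_rot: [180.0, -0.1, 17.3]
force: [-0.1, 1.0, -0.5]
gripper_width: 36.7
gripper_force: 0.0
```

Request:
apply_moves(delta_pos=[[-0.4,-0.7,0.2],[-0.9,-0.9,0.4],[-0.9,-0.9,0.4],[-0.9,-0.9,0.4],[-0.9,-0.9,0.4]], rot=[[0,0,0],[0,0,0],[0,0,0],[0,0,0],[0,0,0]], hand=[0.4,0.4,0.4,0.4,0.4])

```text
time_s: 15.57
ee_pos: [469.9, -223.3, 236.3]
ee_rot: [179.9, 0.1, 17.0]
force: [0.6, 0.2, -0.0]
gripper_width: 36.7
gripper_force: 0.0
```

Run:
```python
from h import *
t=viewer.grab_frame("top")["pixels"][180:260,240:370,::-1]; s=viewer.grab_frame("side")["pixels"][190:290,270:400,::-1]
cv2.imwrite('pics/end.png',cv2.vconcat([cv2.resize(t,(520,300),interpolation=2),cv2.resize(s,(520,300),interpolation=2)]))
```

```text
(no output)
```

View pics/end.png

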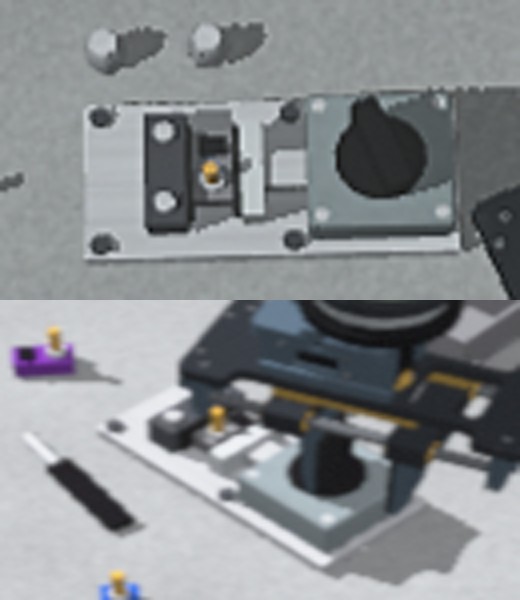

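The picture shows the sensor (crop 210,170) upright and closed between the jaw (245,165) and the stop facing (190,170). The knob has turned and the hand is clear of it.

```bash
python3 -c "
from workcell import env
print(env.job_done())"
```

```text
the job is handed in; nothing more can be done
None
```

The knob is broken loose and turned about 1.2 rad, the sensor stands gripped against the stop block at about 10 N (estimated from the torque rise), the hand is clear, and the job is handed in; no verdict came back.

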